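# Chuck the wide coring bit in the tipped-back plug drill

## Robot

A 6-joint arm with a two-finger parallel gripper is mounted at the origin on the work surface. World frame = base frame: x ahead of the robot, y to its left, z up, the work surface at z = 0. Lengths are in m, angles in degrees, forces in N, time in s.
With the tool pointing down it reaches from about 0.225 to 0.875 m from the base axis. Payload 3.4 kg.
Tool frame: the origin (TCP) lies at the very end of the fingers, on their centre line; the grasp point (between the pads) lies 19 mm behind it; z points along the fingers, y is the line along which they close (so a half turn about z gives the same grasp; the last joint's range is limited). The gripper opens to 85 mm and grips with 20 to 120 N. Pads are 22 mm wide; open, the fingers measure 114 mm over their backs; the gripper's body (76 mm by 85 mm) begins 54 mm behind the grasp point. The pads swing forward as they close: fully open they stand 13 mm farther back than shut.
Start: joints at [-77.235, 15.808, 86.224, -0, 77.962, -6.933], TCP at [0.194, -0.541, 0.231] pointing down, gripper open.
Joint ranges: [-165.64, 165.64], [-43.16, 119.46], [12.63, 154.43], [-67.54, 247.53], [6.08, 155.33], [-154.97, 154.97]. Speed limits (degrees/s): [147.25, 147.25, 180, 180, 180, 180].

## Interface

Orientations are given as [roll, pitch, yaw] about the fixed x, y, z axes, in that order (R = Rz(yaw) Ry(pitch) Rx(roll)).
In Python, from plant import ctrl, cams, job, finder gives the robot as it stands.
- The arm moves only by the tool arm_command, never from a script. Its argument "rows" is one flat list of numbers, 5 for each row, row after row: the shift along the world's x, y, z in units of 800 mm (1.0 is 800 mm), then the turn about the world's z in units of 45 degrees (1.0 is 45 degrees), then the opening, from -1 (shut) to 1 (fully open). A call has 1 to 8 rows; each row is the pose to reach, as a shift and turn from the pose commanded when the call began; what a row does not reach only later rows make up. A row lasts 1/12 s, in which the tool goes at most 41.7 mm and 7.16 degrees, less where a joint would pass 70% of its speed; a pose out of reach is approached as far as the arm can. A call with a number of a shift or a turn outside -1 to 1 is refused whole. A call with a gripper value outside its range is refused whole. The fingers move at their own pace and stop on an object; the grip force is fixed at half the most. Time passes only in rows, so rows that repeat a pose let the fingers close. It gives the time, the measured TCP pose, the force, the opening and the grip force at its end, in the units of the state.
- ctrl.read_state(): the state, without advancing time (a new reading comes with each control period).
- cams.snapshot(name): name is "side" or "top"; returns (picture, depth): 384x512x3 uint8, red, green, blue; 384x512 float32, m along the optical axis (not along the pixel's ray), 0 where there is no reading.
- cams.get_calibration(name): a dict with "fx", "fy", "cx", "cy" (pixels), "D" ([k1, k2, p1, p2, k3] as OpenCV has them; the pictures are not rectified), "view" (4x4, takes a point from world to camera coordinates). Camera axes: x right, y up, looking along -z (the intrinsics and any distortion apply to the point x, -y, -z); pixel columns grow to the right and rows downward; lengths in m; the calibration is good to about 2 mm. A picture is of the moment at which its call begins. get_calibration takes no time and is no camera call.
- job.sign_off(): hands the job in; it is judged then, once.
Trained networks look in the newest picture that a camera, given by its name, has taken for a name from the list of things; names that differ only in an ending like _2 or _b are one class to them, and where a whole thing is asked for, a point or a joint stands for the part that bears it (a point fixed in the world has none). Each returns a list of dicts, best first, with "score" (0 to 1); they miss things now and then, are a little off and sometimes report something else, mostly with a low value. They report only what shows in the picture. A call takes as long as a camera call.
- finder.spot_in(target, camera): "location" ([column, row] in pixels, amid what is visible of it).
- finder.trace(target, camera): "pixels" (384x512 bool, what is visible of it) and "location" ([column, row] in pixels, amid what is visible of it).
The state is a dict: "clock": time; "joint_positions": joint angles; "qd": joint speeds; "effort": joint torques, N m; "eef_pos": TCP position; "eef_rot": TCP orientation; "ft_force": force on the tool from outside, world axes, zero at the start; "ft_torque": the same for the moment, N m; "grip_width": opening from 0.0 (shut) to 1.0 (fully open); "finger_force": force on a finger pad.
Only numpy, scipy, OpenCV 4.12 (cv2) and the standard library are available. Lean on these libraries where they do the work, as an engineer would, in place of code of your own. Each camera call takes 0.05 s, during which the arm holds its last target. There are 200 camera calls.

## Task

The plug drill's head is tipped back for a bit change. Take the bit with the widest crown from the stand, put it shank first into the chuck until it is fully home, then turn the chuck's sleeve clockwise (looking into its mouth) until the three jaws hold the bit straight and tight by themselves. Leave the other bits and everything else on the bench where they are.

Things in the scene. Friction and masses are not known exactly. Their poses are not given: they have to be found in the camera images.
- chuck_mouth (a point): Centre of the chuck's open mouth, level with the sleeve's top rim. Its z axis is the chuck's axis, pointing out of the mouth, 30 degrees from vertical, leaning to the drill's -x (towards the robot); its y axis is level. The mouth is a round bore 22 mm across, 41 mm deep, in which three jaws stand 120 degrees apart, their faces 10 to 11 mm from the axis at the start
- sleeve_grip (a point): Point on the chuck's axis 12 mm below the mouth, axes as chuck_mouth, fixed: middle of a good grip on the knurled steel sleeve, 50 mm outside diameter, 38 mm long, its top rim at the mouth. Turned clockwise (looking into the mouth) it moves all jaws inward 2 mm per rad. It starts at an unknown 0 to 0.5 rad of its 4.5 rad; turns at 0.25 N m, stiffens as the jaws bite, stays where left
- bore_floor (a point): Centre of the flat floor of the bore, 41 mm below the mouth along the chuck's axis, axes as chuck_mouth. The foot of a bit that is fully home rests here
- drill: Bench plug drill, fixed: grey base 170 x 130 mm, 16 mm high; origin under its middle, x away from the robot. Two cheeks, 105 mm high, carry the 72 mm round head, tipped so that the chuck looks up towards the robot. The chuck mouth lies 25 mm to -x of the origin and 163 mm above the bench
- bit_stand: Fixed dark wooden block 70 (x) x 180 (y) x 40 mm high, origin under its middle, with three holes 16 mm across and 30 mm deep at y = -55, 0, 55 mm, each with a bit standing in it shank down, in any order
- bit_wide: The bit with the widest crown, plain steel: shank 14 mm diameter, 45 mm long with a small chamfer, then a cup-shaped crown 28 mm diameter, 26 mm long; 71 mm overall, 0.14 kg. Origin at the centre of the shank's foot, z along the bit to the crown. In the stand its foot is 10 mm above the bench. Fully home in the chuck its crown begins 4 mm above the mouth
- bit_narrow: Another bit, same shank, narrow crown 18 mm diameter; leave in the stand
- bit_point: Another bit, same shank, 18 mm head with a pointed cone; leave in the stand
- jaw0: Chuck jaw 0, small steel block 8 mm wide and 38 mm tall in the bore; origin at the mouth's centre when fully open and moves with the jaw, its x axis points outward from the chuck's axis to the jaw, z along the chuck's axis
- jaw1: Chuck jaw 1, small steel block 8 mm wide and 38 mm tall in the bore; origin at the mouth's centre when fully open and moves with the jaw, its x axis points outward from the chuck's axis to the jaw, z along the chuck's axis
- jaw2: Chuck jaw 2, small steel block 8 mm wide and 38 mm tall in the bore; origin at the mouth's centre when fully open and moves with the jaw, its x axis points outward from the chuck's axis to the jaw, z along the chuck's axis
- marker: Bystander: felt marker 135 mm long, 17 mm thick, lying; leave alone
- tape: Bystander: tape measure, black case 65 x 30 x 60 mm high; leave alone
- core_stub: Bystander: short piece of rock core standing on end, 48 mm across, 70 mm high; leave alone
- spray: Bystander: white plastic bottle 60 mm across, 170 mm high; leave alone
- spanner: Bystander: steel spanner lying flat; leave alone
- hammer: Bystander: hammer lying flat; leave alone
- tagbox: Bystander: small aluminium box of tags, 90 x 70 x 35 mm; leave alone

How it is judged:
By the outcome, as a careful person would: the job done as asked, in the order asked, and still so for the second after the job is handed in, with the robot touching nothing.
It also fails if it takes over 64 s, if anything falls off the work surface, if the arm or the gripper's body presses on something with over 40 N, if the wrist force passes 120 N, or if a joint passes its speed limit or range.

## Working session

There is one attempt and no reset: what is moved stays moved. The work goes in short steps, Python scripts to look and compute and a tool call to move; the robot and the scene stay as the last step left them, time stands still between calls to the robot, and variables do not carry over. Pictures are saved under pics/ and viewed, at most 10 in all, crops included, and the job is handed in when it is done.

Besides the shell and the picture viewer there is one more tool, called after ">>>" in YAML: its name, and indented under it one key for each argument. arm_command: Moves the arm, as the interface text tells. Its arguments: {"type":"object","properties":{"rows":{"type":"array","items":{"type":"number"}}},"required":["rows"]}

```bash
mkdir -p pics; ls; cat > h.py <<'E'
import numpy as np,cv2
from plant import ctrl,cams,job,finder
def cal(n):
    c=cams.get_calibration(n);K=np.array([[c['fx'],0,c['cx']],[0,c['fy'],c['cy']],[0,0,1]]);return K,np.array(c['D']),np.array(c['view'])
def backproj(n,uv,d):
    "pixels Nx2, depth N -> world"
    K,D,V=cal(n);p=cv2.undistortPoints(np.array(uv,float).reshape(-1,1,2),K,D)[:,0]
    d=np.array(d,float).reshape(-1)
    P=np.c_[p[:,0]*d,-p[:,1]*d,-d,np.ones(len(d))];return (np.linalg.inv(V)@P.T).T[:,:3]
def onplane(n,uv,z):
    a=backproj(n,uv,np.ones(len(uv)));o=np.linalg.inv(cal(n)[2])[:3,3];t=(z-o[2])/(a[:,2]-o[2]);return o+t[:,None]*(a-o)
def proj(n,P):
    K,D,V=cal(n);q=(V@np.c_[np.array(P,float).reshape(-1,3),np.ones(np.size(P)//3)].T).T[:,:3]*[1,-1,-1]
    return cv2.projectPoints(q,np.zeros(3),np.zeros(3),K,D)[0][:,0]
def cloud(n,mask,dep):
    r,c=np.nonzero(mask&(dep>0));return backproj(n,np.c_[c,r],dep[r,c])
def save(im,f): cv2.imwrite('pics/'+f,im[:,:,::-1])
E
python3 - <<'E'
from h import *
np.set_printoptions(precision=4,suppress=True)
s=ctrl.read_state();print(s)
ims=[]
for n in('side','top'):
    im,d=cams.snapshot(n);save(im,n+'0.png')
    np.savez(n+'0.npz',im=im,d=d);print(n,np.linalg.inv(cal(n)[2])[:3,3],-np.linalg.inv(cal(n)[2])[:3,2])
    for t in('bit_wide','bit_narrow','bit_point','bit_stand','drill','chuck_mouth','sleeve_grip'):
        try:
            for r in finder.trace(t,n)[:2]:
                m=np.array(r['pixels']);P=cloud(n,m,d)
                print(t,round(r['score'],2),np.round(r['location']),m.sum(),P.min(0) if len(P) else '',np.median(P,0) if len(P) else '',P.max(0) if len(P) else '')
        except Exception as e: print(t,e)
E
```

```text
pics
{'clock': 0.0, 'joint_positions': array([-77.2347,  15.8504,  86.2956,   0.0002,  77.9622,  -6.9313]), 'qd': array([-0.0334, -0.0553,  0.035 , -0.0001, -0.028 , -0.0346]), 'effort': array([  0.0007, -41.677 , -24.5801,  -0.    ,   0.0112,   0.    ]), 'eef_pos': array([ 0.1937, -0.5408,  0.2304]), 'eef_rot': array([-179.8926,   -0.0133,   19.6965]), 'ft_force': array([1.1743, 0.1231, 0.0456]), 'ft_torque': array([-0.0146, -0.0267,  0.0154]), 'finger_force': 0.0, 'grip_width': 0.9990388891940323}
side [0.507  0.8567 0.7313] [ 0.0269 -0.8215 -0.5696]
bit_wide 0.54 [253. 275.] 178 [0.528  0.2166 0.0394] [0.5419 0.2651 0.071 ] [0.5547 0.2747 0.0834]
bit_wide 0.46 [264. 354.] 1777 [0.3452 0.3628 0.    ] [0.5008 0.4267 0.0238] [0.6026 0.4925 0.03  ]
bit_narrow 0.65 [247. 262.] 110 [0.5428 0.1704 0.0369] [0.5528 0.2108 0.0695] [0.566  0.2175 0.0843]
bit_point 0.59 [245. 249.] 56 [0.556  0.1511 0.0387] [0.5638 0.1574 0.0616] [0.5701 0.1626 0.076 ]
bit_stand 0.97 [250. 286.] 1411 [ 0.5003  0.1151 -0.0024] [0.5481 0.2516 0.0398] [0.6016 0.3019 0.0818]
drill 0.75 [233. 196.] 1915 [ 0.5201 -
[... 597 characters left out ...]
-0.0043] [0.6727 0.1888 0.0066] [0.7465 0.2489 0.0154]
bit_stand 0.96 [190. 190.] 1121 [ 0.5001  0.1114 -0.0037] [0.5512 0.197  0.0403] [0.6097 0.3056 0.0834]
bit_stand 0.46 [290. 167.] 579 [ 0.5612 -0.181   0.0125] [ 0.6156 -0.1329  0.126 ] [ 0.6862 -0.1018  0.1778]
drill 0.65 [291. 172.] 566 [ 0.5612 -0.183   0.0129] [ 0.6147 -0.1329  0.1264] [ 0.6862 -0.1018  0.1778]
drill 0.62 [292. 172.] 1825 [ 0.5199 -0.2154 -0.0051] [ 0.6027 -0.1297  0.0193] [ 0.7085 -0.0567  0.1778]
chuck_mouth 0.57 [292. 171.] 559 [ 0.5635 -0.176   0.0126] [ 0.6161 -0.1335  0.1261] [ 0.6903 -0.1018  0.1778]
sleeve_grip 0.69 [292. 167.] 566 [ 0.5634 -0.1874  0.0146] [ 0.6144 -0.1336  0.1264] [ 0.6862 -0.1018  0.1778]
```

View pics/side0.png

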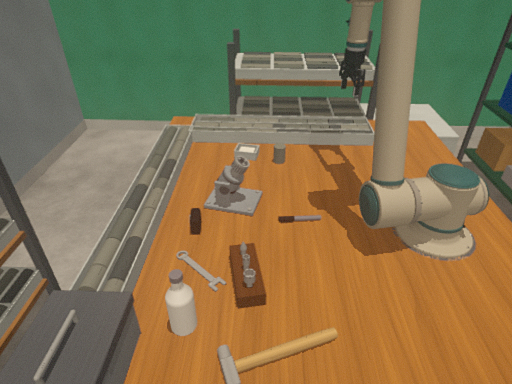

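View pics/top0.png

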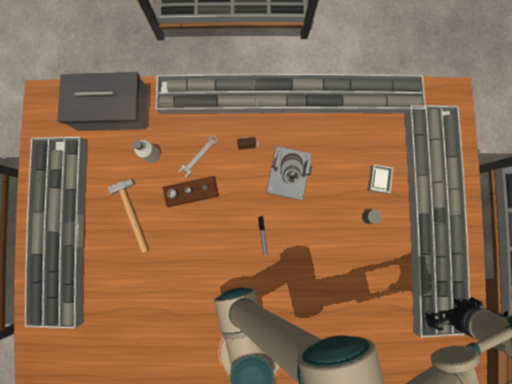

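```bash
python3 - <<'E'
from h import *
np.set_printoptions(precision=4,suppress=True)
for n in('side','top'):
    d=np.load(n+'0.npz')['d'];A=cloud(n,np.ones(d.shape,bool),d)
    def box(lo,hi): return A[np.all((A>lo)&(A<hi),1)]
    for nm,lo,hi in(('stand',(.47,.08,.035),(.64,.34,.046)),('base',(.49,-.24,.009),(.74,-.03,.022))):
        P=box(lo,hi);print(n,nm,len(P),cv2.minAreaRect((P[:,:2]*1000).astype(np.float32)),np.median(P[:,2]))
    P=box((.5,.09,.06),(.6,.31,.09))
    for c in((.542,.262),(.553,.209),(.564,.156)):
        Q=P[np.hypot(*(P[:,:2]-c).T)<.025];T=Q[Q[:,2]>.07]
        print(n,c,len(Q),len(T),Q.min(0),Q.max(0),T.mean(0) if len(T) else '')
    P=box((.55,-.2,.13),(.7,-.06,.2));print(n,'head',len(P),P.min(0),P.max(0))
    im=np.load(n+'0.npz')['im']
    c=proj(n,[.6,-.13,.14])[0].astype(int);e=proj(n,[.55,.21,.06])[0].astype(int)
    ims=[cv2.resize(im[q[1]-33:q[1]+33,q[0]-33:q[0]+33],(396,396),interpolation=cv2.INTER_CUBIC) for q in(c,e)]
    globals()[n]=np.hstack(ims);print(n,'crop origin',c-33,e-33)
save(cv2.resize(np.vstack([side,top]),(600,600)),'crop1.png')
E
```

```text
side stand 1163 ((552.6519165039062, 205.77020263671875), (69.80155944824219, 184.44003295898438), 11.472173690795898) 0.04026752975333048
side base 830 ((615.7859497070312, -135.10421752929688), (130.63807678222656, 171.543212890625), 77.42234802246094) 0.015922629364592544
side (0.542, 0.262) 153 96 [0.528  0.2448 0.0601] [0.5549 0.2747 0.0834] [0.5414 0.2609 0.0771]
side (0.553, 0.209) 74 53 [0.5428 0.1968 0.0603] [0.5606 0.2175 0.0843] [0.5521 0.2074 0.0776]
side (0.564, 0.156) 37 14 [0.556  0.1493 0.0601] [0.5721 0.1626 0.0808] [0.5635 0.1543 0.0737]
side head 255 [ 0.5618 -0.1529  0.1302] [ 0.6402 -0.1017  0.1748]
side crop origin [204 133] [214 230]
top stand 937 ((553.0050048828125, 205.404052734375), (71.27780151367188, 178.713623046875), 11.914955139160156) 0.04062208200926665
top base 1015 ((602.8260498046875, -134.1630096435547), (130.26119995117188, 197.69854736328125), 77.28053283691406) 0.016241665113933657
top (0.542, 0.262) 50 29 [0.5277 0.2463 0.0603] [0.553  0.2722 0.0844] [0.5423 0.2596 0.0799]
top (0.553, 0.209) 27 17 [0.5438 0.1971 0.0611] [0.5622 0.2134 0.0852] [0.5532 0.2055 0.0799]
top (0.564, 0.156) 21 10 [0.5564 0.1453 0.0606] [0.5696 0.1587 0.0815] [0.563  0.1515 0.0745]
top head 246 [ 0.5612 -0.1563  0.1301] [ 0.6402 -0.1061  0.1778]
top crop origin [257 139] [154 158]
```

View pics/crop1.png

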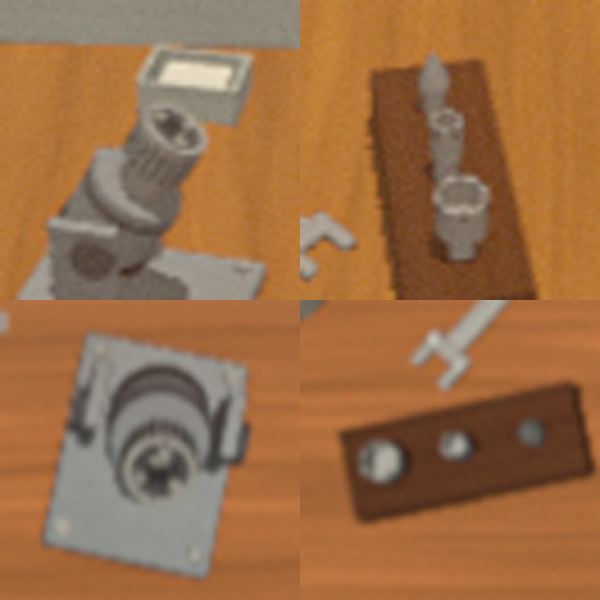

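>>> arm_command:
  rows: [0.43, 0.99, 0, -0.718, 0.06, 0.43, 0.99, 0, -0.718, 0.06, 0.43, 0.99, 0, -0.718, 0.06, 0.43, 0.99, 0, -0.718, 0.06, 0.43, 0.99, 0, -0.718, 0.06, 0.43, 0.99, 0, -0.718, 0.06, 0.43, 0.99, 0, -0.718, 0.06, 0.43, 0.99, 0, -0.718, 0.06]

```text
clock: 1.47
eef_pos: [0.3264, -0.235, 0.2316]
eef_rot: [180.0, -0.1, -12.7]
ft_force: [0.5, 0.3, 0.9]
grip_width: 0.534
finger_force: 0.0
```

```bash
python3 - <<'E'
from h import *
np.set_printoptions(precision=4,suppress=True)
from scipy.optimize import least_squares
y=np.deg2rad(-12.6);ex=np.array([np.cos(y),np.sin(y),0]);ey=np.array([-np.sin(y),np.cos(y),0]);n=-.5*ex+np.array([0,0,.866])
m=np.array([.6158,-.1351,.163])-.025*ex;print('mouth',m)
for c in('side','top'):
    d=np.load(c+'0.npz')['d'];A=cloud(c,np.ones(d.shape,bool),d)
    u=np.cross(ey,n);L=np.c_[(A-m)@u,(A-m)@ey,(A-m)@n]
    r=np.hypot(L[:,0],L[:,1])
    R=L[(abs(L[:,2])<.006)&(r<.032)&(r>.009)]
    print(c,len(R),R.min(0),R.max(0),np.median(R[:,2]),cv2.minEnclosingCircle((R[:,:2]*1000).astype(np.float32)))
    S=L[(L[:,2]<-.004)&(L[:,2]>-.034)&(r<.032)&(r>.018)]
    f=least_squares(lambda p:np.hypot(S[:,0]-p[0],S[:,1]-p[1])-.025,[0,0],loss='soft_l1',f_scale=.002);print('sleeve axis off (u,ey)',len(S),f.x)
    for nm,cc,rr in(('wide',(.5417,.2595),.014),):
        Q=A[(np.hypot(*(A[:,:2]-cc).T)<.022)&(A[:,2]>.058)];Q=Q[np.hypot(*(Q[:,:2]-cc).T)>.010]
        print(nm,least_squares(lambda p:np.hypot(Q[:,0]-p[0],Q[:,1]-p[1])-rr,cc,loss='soft_l1',f_scale=.002).x)
print(ctrl.read_state()['eef_pos'])
E
```

```text
mouth [ 0.5914 -0.1296  0.163 ]
side 131 [-0.0316 -0.0253 -0.0059] [0.0163 0.0267 0.0059] 0.003120246786539887 ((-8.987695693969727, 0.677874743938446), 26.254365921020508)
sleeve axis off (u,ey) 92 [-0.008  -0.0018]
wide [0.5417 0.2601]
top 140 [-0.0302 -0.0262 -0.0054] [0.0178 0.0232 0.006 ] 0.0033067447274715738 ((-6.342280387878418, -1.7361328601837158), 25.164072036743164)
sleeve axis off (u,ey) 39 [-0.0057 -0.0017]
wide [0.5408 0.2584]
[ 0.3264 -0.235   0.2316]
```

```bash
cat > dr.py <<'E'
from h import *
np.set_printoptions(precision=4,suppress=True)
from scipy.optimize import least_squares
def frame(yaw):
    y=np.deg2rad(yaw);ex=np.array([np.cos(y),np.sin(y),0]);ey=np.array([-np.sin(y),np.cos(y),0]);n=-.5*ex+np.array([0,0,3**.5/2]);return ex,ey,n
E
python3 - <<'E'
from dr import *
yaw=-12.6
ex,ey,n=frame(yaw)
for m in([.584,-.129,.163],):
    m=np.array(m);out=[]
    for c in('side','top'):
        f=np.load(c+'0.npz');im=f['im'];d=f['d'];A=cloud(c,np.ones(d.shape,bool),d)
        o=m+.025*ex;o[2]=0
        L=np.c_[(A-o)@ex,(A-o)@ey,A[:,2]]
        B=L[(L[:,2]>.0115)&(L[:,2]<.02)&(abs(L[:,0])<.11)&(abs(L[:,1])<.09)]
        print(c,'x pct',np.percentile(B[:,0],[0,1,3,97,99,100]),'y',np.percentile(B[:,1],[0,1,3,97,99,100]))
        S=6;c0=proj(c,m-[0,0,.04])[0].astype(int)-33
        big=cv2.resize(im[c0[1]:c0[1]+66,c0[0]:c0[0]+66],None,fx=S,fy=S,interpolation=cv2.INTER_CUBIC)
        def dl(P,col):
            q=((proj(c,P)-c0+.5)*S).astype(np.int32);cv2.polylines(big,[q],True,col,1)
        dl([o+a*.085*ex+b*.065*ey+[0,0,.016] for a,b in((1,1),(1,-1),(-1,-1),(-1,1))],(255,0,0))
        u=np.cross(ey,n)
        for R,h in((.025,0),(.011,0),(.025,-.038)):
            dl([m+h*n+R*(np.cos(t)*u+np.sin(t)*ey) for t in np.linspace(0,6.28,40)],(0,255,0))
        out.append(big)
    save(np.hstack(out),'ov.png')
E
```

```text
side x pct [-0.0784 -0.077  -0.0752  0.0861  0.0892  0.0931] y [-0.0644 -0.0619 -0.0582  0.0636  0.0652  0.0663]
top x pct [-0.0776 -0.0766 -0.0745  0.0895  0.0915  0.0933] y [-0.0659 -0.0644 -0.0622  0.0619  0.0634  0.0643]
```

View pics/ov.png

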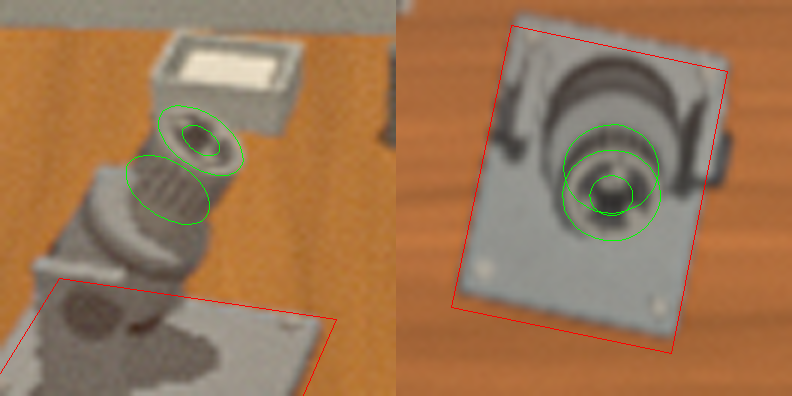

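>>> arm_command:
  rows: [0.269, 0.618, 0, 0, 0.06, 0.269, 0.618, 0, 0, 0.06, 0.269, 0.618, 0, 0, 0.06, 0.269, 0.618, 0, 0, 0.06, 0.269, 0.618, 0, 0, 0.06, 0.269, 0.618, 0, 0, 0.06, 0.269, 0.618, 0, 0, 0.06, 0.269, 0.618, 0, 0, 0.06]

```text
clock: 2.13
eef_pos: [0.4596, 0.071, 0.2317]
eef_rot: [180.0, -0.1, -12.6]
ft_force: [1.1, -0.5, 0.1]
grip_width: 0.533
finger_force: 0.0
```

>>> arm_command:
  rows: [0.1026, 0.2356, -0.115, 0, 0.06, 0.1026, 0.2356, -0.115, 0, 0.06, 0.1026, 0.2356, -0.115, 0, 0.06, 0.1026, 0.2356, -0.115, 0, 0.06, 0.1026, 0.2356, -0.115, 0, 0.06, 0.1026, 0.2356, -0.115, 0, 0.06, 0.1026, 0.2356, -0.115, 0, 0.06, 0.1026, 0.2356, -0.115, 0, 0.06]

```text
clock: 2.8
eef_pos: [0.5408, 0.2573, 0.1386]
eef_rot: [179.9, 0.1, -12.5]
ft_force: [0.4, -0.7, 0.2]
grip_width: 0.532
finger_force: 0.0
```

```bash
python3 - <<'E'
from dr import *
from scipy.ndimage import map_coordinates
ex,ey,n=frame(-12.6);u=np.cross(ey,n);t=np.linspace(0,2*np.pi,90,endpoint=False)
m0=np.array([.584,-.129,.163]);tot=0
g=np.arange(-.010,.0145,.001)
for c in('side','top'):
    im=np.load(c+'0.npz')['im'];G=cv2.GaussianBlur(im.astype(np.float32),(0,0),.7)
    mag=sum(np.hypot(cv2.Sobel(G[...,k],-1,1,0),cv2.Sobel(G[...,k],-1,0,1)) for k in range(3))
    def sc(a,b,h=0,Rs=(.025,)):
        m=m0+a*ex+b*ey;s=0
        for R in Rs:
            q=proj(c,[m+R*(np.cos(x)*u+np.sin(x)*ey) for x in t]);s+=np.minimum(map_coordinates(mag,[q[:,1],q[:,0]],order=1),300).mean()
        return s
    for Rs in((.025,),(.011,),(.025,.011)):
        S=np.array([[sc(a,b,0,Rs) for b in g] for a in g]);i=np.unravel_index(S.argmax(),S.shape);print(c,Rs,g[i[0]],g[i[1]],S.max())
    tot=tot+S/S.max()
i=np.unravel_index(tot.argmax(),tot.shape);print('both',g[i[0]],g[i[1]],tot.max(),tot[:,i[1]])
E
```

```text
side (0.025,) 0.003999999999999988 0.002999999999999989 270.5254
side (0.011,) 0.004999999999999987 0.0009999999999999905 295.9533
side (0.025, 0.011) 0.004999999999999987 0.0009999999999999905 562.45105Traceback (most recent call last):
  File "<stdin>", line 15, in <module>
  File "<stdin>", line 12, in sc
  File "h.py", line 13, in proj
    K,D,V=cal(n);q=(V@np.c_[np.array(P,float).reshape(-1,3),np.ones(np.size(P)//3)].T).T[:,:3]*[1,-1,-1]
          ~~~^^^
  File "h.py", line 4, in cal
    c=cams.get_calibration(n);K=np.array([[c['fx'],0,c['cx']],[0,c['fy'],c['cy']],[0,0,1]]);return K,np.array(c['D']),np.array(c['view'])
ValueError: time passes only in moves, steps and waits
```

>>> arm_command:
  rows: [0, 0, -0.05, 0, 0.06, 0, 0, -0.108, 0, 0.06, 0, 0, -0.108, 0, 0.06, 0, 0, -0.108, 0, 0.06, 0, 0, -0.108, 0, 0.06]

```text
clock: 3.22
eef_pos: [0.5422, 0.2565, 0.0548]
eef_rot: [-180.0, -0.1, -12.7]
ft_force: [0.4, -1.3, 0.7]
grip_width: 0.531
finger_force: 0.0
```

```bash
sed -i 's/^def cal/from functools import lru_cache\n@lru_cache\ndef cal/' h.py; python3 - <<'E'
from dr import *
from scipy.ndimage import map_coordinates
ex,ey,n=frame(-12.6);u=np.cross(ey,n);t=np.linspace(0,2*np.pi,90,endpoint=False)
m0=np.array([.584,-.129,.163]);tot=0
g=np.arange(-.010,.0145,.001)
for c in('side','top'):
    im=np.load(c+'0.npz')['im'];G=cv2.GaussianBlur(im.astype(np.float32),(0,0),.7)
    mag=sum(np.hypot(cv2.Sobel(G[...,k],-1,1,0),cv2.Sobel(G[...,k],-1,0,1)) for k in range(3))
    def sc(a,b,h=0,Rs=(.025,)):
        m=m0+a*ex+b*ey;s=0
        for R in Rs:
            q=proj(c,[m+R*(np.cos(x)*u+np.sin(x)*ey) for x in t]);s+=np.minimum(map_coordinates(mag,[q[:,1],q[:,0]],order=1),300).mean()
        return s
    for Rs in((.025,),(.011,),(.025,.011)):
        S=np.array([[sc(a,b,0,Rs) for b in g] for a in g]);i=np.unravel_index(S.argmax(),S.shape);print(c,Rs,g[i[0]],g[i[1]],S.max())
    tot=tot+S/S.max()
i=np.unravel_index(tot.argmax(),tot.shape);print('both',g[i[0]],g[i[1]],tot.max(),tot[:,i[1]])
print(ctrl.read_state())
E
```

```text
side (0.025,) 0.003999999999999988 0.002999999999999989 270.5254
side (0.011,) 0.004999999999999987 0.0009999999999999905 295.9533
side (0.025, 0.011) 0.004999999999999987 0.0009999999999999905 562.45105
top (0.025,) 0.011999999999999981 -0.004000000000000005 277.90973
top (0.011,) -0.01 -0.002000000000000007 297.1595
top (0.025, 0.011) 0.01399999999999998 0.0019999999999999896 547.10767
both -8.673617379884035e-18 0.004999999999999987 1.9109825 [1.6163 1.6318 1.6433 1.6696 1.7043 1.7476 1.79   1.8326 1.8668 1.8947
 1.911  1.9098 1.9048 1.9018 1.8882 1.8543 1.8144 1.7658 1.7162 1.6933
 1.6979 1.723  1.743  1.7514 1.7491]
{'clock': 3.2167, 'joint_positions': array([ 18.6863,  26.1299,  97.3805,  -0.0232,  56.3811, 121.3787]), 'qd': array([ 0.3039, -1.1047, -1.9339,  0.1785, -0.4801,  0.0698]), 'effort': array([  0.0117, -45.3171, -18.24  ,  -0.0051,   0.1338,  -0.0018]), 'eef_pos': array([0.5422, 0.2565, 0.0548]), 'eef_rot': array([-179.9601,   -0.1027,  -12.6796]), 'ft_force': array([ 0.4333, -1.29  ,  0.7155]), 'ft_torque': array([-0.0399, -0.0479, -0.0073]), 'finger_force': 0.0, 'grip_width': 0.5305205718847997}
```

>>> arm_command:
  rows: [0, 0.0035, -0.0025, 0, 0.06, 0, 0.0035, -0.0025, 0, -1, 0, 0.0035, -0.0025, 0, -1, 0, 0.0035, -0.0025, 0, -1, 0, 0.0035, -0.0025, 0, -1, 0, 0.0035, -0.0025, 0, -1, 0, 0.0035, -0.0025, 0, -1]

```text
clock: 3.8
eef_pos: [0.5427, 0.2604, 0.0534]
eef_rot: [-179.9, -0.2, -12.6]
ft_force: [-0.8, -1.0, 5.1]
grip_width: 0.308
finger_force: 58.6
```

>>> arm_command:
  rows: [0, 0, 0.05, 0, -1, 0, 0, 0.1, 0, -1, 0, 0, 0.15, 0, -1, 0, 0, 0.2, 0, -1, 0.01, -0.05, 0.246, 0, -1, 0.0565, -0.488, 0.246, 0, -1, 0.0565, -0.488, 0.246, 0, -1, 0.0565, -0.488, 0.246, 0, -1]

```text
clock: 4.47
eef_pos: [0.5609, 0.1044, 0.2439]
eef_rot: [-180.0, -0.2, -12.5]
ft_force: [0.9, -0.6, -1.7]
grip_width: 0.308
finger_force: 60.9
```

>>> arm_command:
  rows: [0.034, -0.293, 0.0076, 0, -1, 0.034, -0.293, 0.0076, 0, -1, 0.034, -0.293, 0.0076, 0, -1, 0.034, -0.293, 0.0076, 0, -1, 0.034, -0.293, 0.0076, 0, -1, 0.034, -0.293, 0.0076, 0, -1, 0.034, -0.293, 0.0076, 0, -1, 0.034, -0.293, 0.0076, 0, -1]

```text
clock: 5.13
eef_pos: [0.5879, -0.1305, 0.2484]
eef_rot: [-180.0, -0.0, -12.8]
ft_force: [-0.3, 0.9, -0.4]
grip_width: 0.31
finger_force: 61.0
```

```bash
python3 - <<'E'
from dr import *
out=[]
p=ctrl.read_state()['eef_pos'];print(p)
c='side';im,d=cams.snapshot(c);np.savez('side1.npz',im=im,d=d)
it,dt=cams.snapshot('top');np.savez('top1.npz',im=it,d=dt)
S=10;w=30;c0=proj(c,[.588,-.13,.185])[0].astype(int)-[w,w-4]
big=cv2.resize(im[c0[1]:c0[1]+2*w-8,c0[0]:c0[0]+2*w],None,fx=S,fy=S,interpolation=cv2.INTER_CUBIC)
foot=p-[0,0,.0434]
def dl(P,col,cl=False):
    cv2.polylines(big,[((proj(c,P)-c0+.5)*S).astype(np.int32)],cl,col,1)
t=np.linspace(0,6.28,40)
dl([foot+.007*np.array([np.cos(a),np.sin(a),0]) for a in t],(255,0,0))
dl([foot+[0,0,.045]+.007*np.array([np.cos(a),np.sin(a),0]) for a in t],(255,0,0))
ex,ey,n=frame(-12.6);u=np.cross(ey,n);m=np.array([.588,-.13,.163])
for R in(.025,.011): dl([m+R*(np.cos(a)*u+np.sin(a)*ey) for a in t],(0,255,0))
save(big,'ins.png');print(c0)
E
```

```text
[ 0.5879 -0.1305  0.2484]
[210 128]
```

View pics/ins.png

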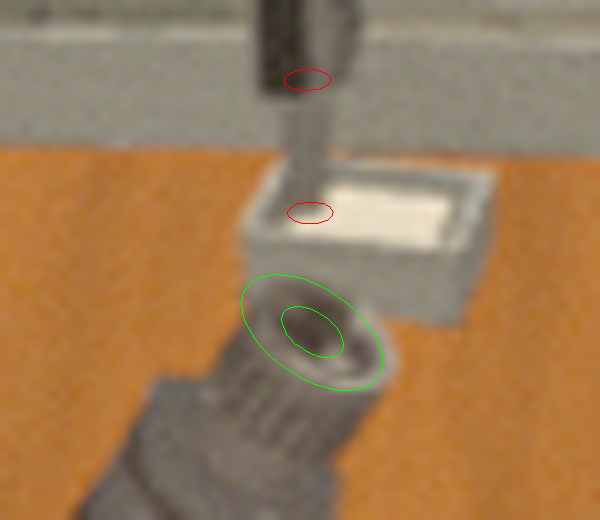

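>>> arm_command:
  rows: [-0.0043, 0.001, 0, 0, -1, -0.0043, 0.001, -0.02, 0, -1, -0.0043, 0.001, -0.034, 0, -1, -0.0043, 0.001, -0.041, 0, -1, -0.0043, 0.001, -0.045, 0, -1, -0.0043, 0.001, -0.045, 0, -1]

```text
clock: 5.73
eef_pos: [0.5842, -0.127, 0.2116]
eef_rot: [-180.0, 0.1, -12.5]
ft_force: [-0.1, 0.3, -0.3]
grip_width: 0.306
finger_force: 61.0
```

>>> arm_command:
  rows: [0, 0, -0.004, 0, -1, 0, 0, -0.008, 0, -1, 0, 0, -0.01, 0, -1, 0, 0, -0.01, 0, -1]

```text
clock: 6.07
eef_pos: [0.5845, -0.128, 0.2037]
eef_rot: [180.0, 0.0, -12.6]
ft_force: [-0.3, -0.2, -1.2]
grip_width: 0.305
finger_force: 61.0
```

>>> arm_command:
  rows: [0, 0, -0.003, 0, -1, 0, 0, -0.005, 0, -1, 0, 0, -0.007, 0, -1, 0, 0, -0.007, 0, -1]

```text
clock: 6.4
eef_pos: [0.5845, -0.1282, 0.198]
eef_rot: [180.0, 0.0, -12.6]
ft_force: [-0.1, -0.5, -1.8]
grip_width: 0.306
finger_force: 61.0
```

>>> arm_command:
  rows: [0, 0, -0.002, 0, -1, 0, 0, -0.004, 0, -1, 0, 0, -0.005, 0, -1, 0, 0, -0.005, 0, -1]

```text
clock: 6.73
eef_pos: [0.5846, -0.1281, 0.1941]
eef_rot: [180.0, 0.0, -12.6]
ft_force: [-0.9, -0.3, -1.5]
grip_width: 0.305
finger_force: 61.0
```

>>> arm_command:
  rows: [-0.004, 0.0009, -0.003, 0, -1, -0.008, 0.0018, -0.005, 0, -1, -0.012, 0.0027, -0.007, 0, -1, -0.014, 0.0031, -0.007, 0, -1, -0.014, 0.0031, -0.007, 0, -1]

```text
clock: 7.15
eef_pos: [0.5787, -0.1272, 0.1917]
eef_rot: [179.9, -0.9, -12.6]
ft_force: [7.3, -1.7, 2.6]
grip_width: 0.31
finger_force: 61.5
```

>>> arm_command:
  rows: [-0.005, 0.0011, -0.001, 0, -1, -0.01, 0.0022, -0.002, 0, -1, -0.014, 0.0031, -0.003, 0, -1, -0.014, 0.0031, -0.003, 0, -1]

```text
clock: 7.48
eef_pos: [0.5671, -0.1247, 0.1899]
eef_rot: [179.9, -0.8, -12.6]
ft_force: [6.6, -2.2, 5.9]
grip_width: 0.307
finger_force: 62.9
```

>>> arm_command:
  rows: [-0.004, 0.0009, -0.001, 0, -1, -0.008, 0.0018, -0.003, 0, -1, -0.01, 0.0022, -0.005, 0, -1, -0.01, 0.0022, -0.005, 0, -1]

```text
clock: 7.82
eef_pos: [0.5594, -0.1231, 0.1857]
eef_rot: [179.9, -0.9, -12.6]
ft_force: [6.4, -3.1, 5.0]
grip_width: 0.303
finger_force: 64.0
```

```bash
cat > look.py <<'E'
from dr import *
import sys
p=ctrl.read_state()['eef_pos'];print(p)
c='side';im,d=cams.snapshot(c);c0=np.array([210,128]);S=10;np.savez(sys.argv[1]+'.npz',im=im,d=d)
big=cv2.resize(im[c0[1]:c0[1]+52,c0[0]:c0[0]+60],None,fx=S,fy=S,interpolation=cv2.INTER_CUBIC)
save(big,sys.argv[1]+'.png')
E
python3 look.py t1
```

```text
[ 0.5594 -0.1231  0.1857]
```

View pics/t1.png

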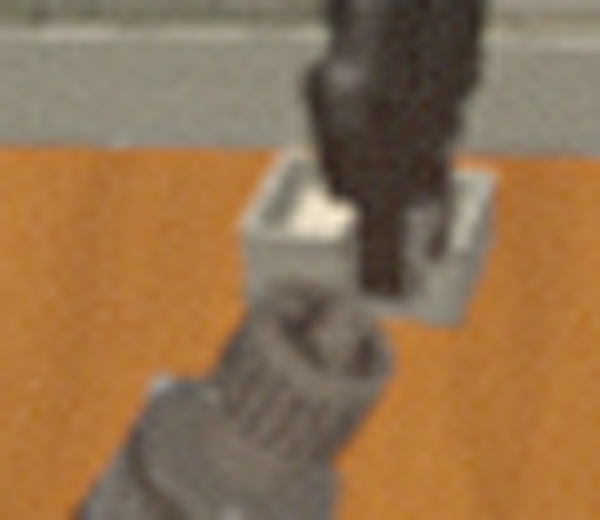

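>>> arm_command:
  rows: [0.003, -0.0007, -0.004, 0, -1, 0.006, -0.0013, -0.008, 0, -1, 0.009, -0.002, -0.013, 0, -1, 0.0115, -0.0025, -0.018, 0, -1, 0.0138, -0.003, -0.0216, 0, -1, 0.0138, -0.003, -0.0216, 0, -1]

```text
clock: 8.37
eef_pos: [0.5702, -0.1254, 0.1671]
eef_rot: [179.9, -0.7, -12.6]
ft_force: [6.9, -2.2, 0.9]
grip_width: 0.306
finger_force: 63.6
```

>>> arm_command:
  rows: [0.001, -0.0002, -0.0015, 0, -1, 0.002, -0.0004, -0.003, 0, -1, 0.002, -0.0004, -0.003, 0, -1, 0.002, -0.0004, -0.003, 0, 0.1, 0.002, -0.0004, -0.003, 0, 0.1, 0.002, -0.0004, -0.003, 0, 0.1, 0.002, -0.0004, -0.003, 0, 0.1]

```text
clock: 8.95
eef_pos: [0.5659, -0.1238, 0.1623]
eef_rot: [-180.0, 0.1, -12.6]
ft_force: [-0.0, -0.6, 0.6]
grip_width: 0.551
finger_force: 0.0
```

```bash
python3 look.py t2
```

```text
[ 0.5659 -0.1238  0.1623]
```

View pics/t2.png

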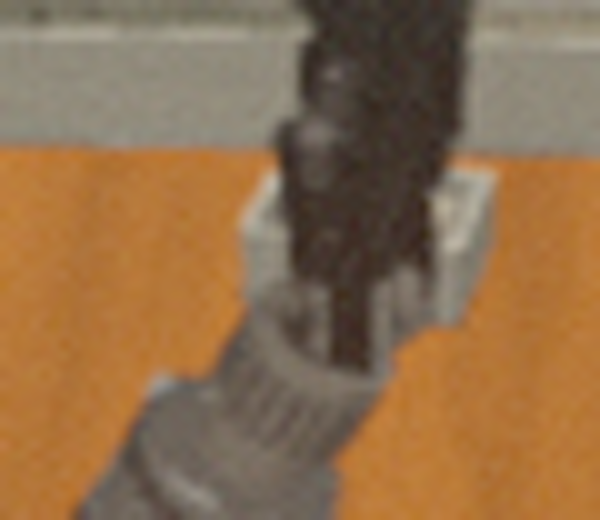

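>>> arm_command:
  rows: [0, 0, 0.05, 0, 0.1, 0, 0, 0.09, 0, 0.1, 0, 0, 0.09, 0, 0.1, 0, 0, 0.09, 0, -1, 0, 0, 0.09, 0, -1, 0, 0, 0.09, 0, -1]

```text
clock: 9.5
eef_pos: [0.5658, -0.1237, 0.2333]
eef_rot: [-180.0, 0.2, -12.6]
ft_force: [-1.1, -0.4, -0.0]
grip_width: 0.134
finger_force: 0.0
```

```bash
cat > crown.py <<'E'
from dr import *
ex,ey,n=frame(-12.6);u=np.cross(ey,n);m=np.array([.586,-.130,.163])
for c in('side','top'):
    im,d=cams.snapshot(c);A=cloud(c,np.ones(d.shape,bool),d);L=np.c_[(A-m)@u,(A-m)@ey,(A-m)@n]
    Q=L[(np.hypot(L[:,0],L[:,1])<.035)&(L[:,2]>.008)&(L[:,2]<.075)&(A[:,2]<.212)]
    T=Q[Q[:,2]>np.percentile(Q[:,2],70)];print(c,len(Q),'n pct',np.percentile(Q[:,2],[5,50,75,90,97,100]),'top centre u,ey',T.mean(0),'bbox',Q.min(0)[:2],Q.max(0)[:2])
print(ctrl.read_state()['eef_pos'])
if c=='top':
    im,d=cams.snapshot('side');c0=np.array([210,128]);save(cv2.resize(im[128:180,210:270],None,fx=10,fy=10,interpolation=cv2.INTER_CUBIC),'t3.png')
E
python3 crown.py
```

```text
side 94 n pct [0.0102 0.0235 0.0283 0.0313 0.0335 0.0365] top centre u,ey [-0.0119  0.0018  0.0309] bbox [-0.0284 -0.013 ] [0.0034 0.0165]
top 25 n pct [0.0166 0.0269 0.0297 0.0303 0.0328 0.0328] top centre u,ey [-0.021   0.0054  0.0307] bbox [-0.0281 -0.0067] [-0.0118  0.0151]
[ 0.5659 -0.1238  0.2332]
```

View pics/t3.png

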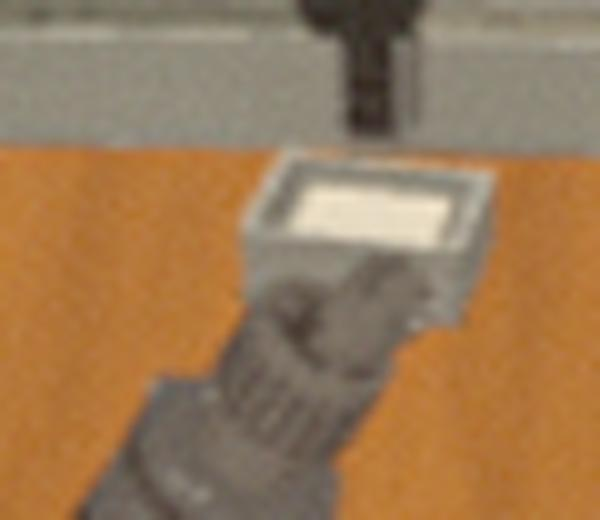

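>>> arm_command:
  rows: [-0.004, 0, -0.03, 0, -1, -0.002, 0, -0.038, 0, -1, 0, 0, -0.044, 0, -1, 0.002, -0.0005, -0.048, 0, -1, 0.004, -0.0009, -0.052, 0, -1, 0.004, -0.0009, -0.052, 0, -1]

```text
clock: 10.15
eef_pos: [0.5706, -0.125, 0.1928]
eef_rot: [180.0, 0.0, -12.6]
ft_force: [-0.3, -0.7, 0.3]
grip_width: 0.003
finger_force: 0.0
```

>>> arm_command:
  rows: [0.001, 0, -0.003, 0, -1, 0.002, 0, -0.006, 0, -1, 0.003, -0.0005, -0.009, 0, -1, 0.003, -0.0005, -0.009, 0, -1]

```text
clock: 10.48
eef_pos: [0.5714, -0.1252, 0.1897]
eef_rot: [179.9, -0.0, -12.6]
ft_force: [-7.2, 1.8, 17.6]
grip_width: 0.003
finger_force: 8.9
```

>>> arm_command:
  rows: [0.002, -0.0004, -0.003, 0, -1, 0.003, -0.0006, -0.005, 0, -1, 0.003, -0.0006, -0.005, 0, -1]

```text
clock: 10.73
eef_pos: [0.5717, -0.1253, 0.1889]
eef_rot: [179.9, 0.1, -12.6]
ft_force: [-15.8, 3.3, 34.9]
grip_width: 0.001
finger_force: 17.1
```

>>> arm_command:
  rows: [0, 0, 0.04, 0, -1, 0, 0, 0.08, 0, 1, 0.023, -0.006, 0.08, 0.2, 1, 0.023, -0.006, 0.08, 0.4, 1, 0.023, -0.006, 0.08, 0.4, 1, 0.023, -0.006, 0.08, 0.4, 1, 0.023, -0.006, 0.08, 0.4, 1]

```text
clock: 11.32
eef_pos: [0.5933, -0.1305, 0.2461]
eef_rot: [180.0, -0.0, 5.3]
ft_force: [-0.5, 0.7, 0.3]
grip_width: 0.842
finger_force: 0.0
```

>>> arm_command:
  rows: [-0.003, 0, -0.05, 0, 1, -0.003, 0, -0.1, 0, 1, -0.003, 0, -0.125, 0, 1, -0.003, 0, -0.14, 0, 1, -0.003, 0, -0.14, 0, 1]

```text
clock: 11.73
eef_pos: [0.5884, -0.1297, 0.1304]
eef_rot: [-179.8, 0.4, 5.3]
ft_force: [1.2, -1.0, 0.0]
grip_width: 1.0
finger_force: 0.0
```

>>> arm_command:
  rows: [0.003, 0, 0.004, 0, 1, 0.003, 0, 0.004, 0, -1, 0.003, 0, 0.004, 0, -1, 0.003, 0, 0.004, 0, -1, 0.003, 0, 0.004, 0, -1, 0.003, 0, 0.004, 0, -1]

```text
clock: 12.23
eef_pos: [0.5942, -0.1307, 0.1397]
eef_rot: [179.9, -0.2, 5.3]
ft_force: [-1.2, 1.3, 6.8]
grip_width: 0.584
finger_force: 59.0
```

>>> arm_command:
  rows: [0, 0, 0, -0.15, -1, 0, 0, 0, -0.3, -1, 0, 0, 0, -0.45, -1, 0, 0, 0, -0.6, -1, 0, 0, 0, -0.75, -1, 0, 0, 0, -0.89, -1, 0, 0, 0, -0.89, -1]

```text
clock: 12.82
eef_pos: [0.5946, -0.1345, 0.1411]
eef_rot: [179.8, -0.5, -34.7]
ft_force: [-4.7, -10.1, 11.1]
grip_width: 0.56
finger_force: 129.7
```

```bash
python3 - <<'E'
from h import *
np.set_printoptions(precision=3,suppress=True)
s=ctrl.read_state();print(s['ft_torque'],s['joint_positions'])
E
```

```text
[0.027 0.085 0.711] [-19.092  22.023  90.167  -0.346  67.394 105.748]
```

>>> arm_command:
  rows: [0, 0, 0, 0, 0.6, 0, 0, 0, 0.15, 0.6, 0, 0, 0, 0.3, 0.6, 0, 0, 0, 0.45, 0.6, 0, 0, 0, 0.6, 0.6, 0, 0, 0, 0.75, 0.6, 0, 0, 0, 0.89, 0.6, 0, 0, 0, 0.89, -1]

```text
clock: 13.48
eef_pos: [0.5935, -0.1303, 0.1378]
eef_rot: [180.0, -0.1, 5.5]
ft_force: [-0.3, -0.0, -1.0]
grip_width: 0.673
finger_force: 0.0
```

>>> arm_command:
  rows: [0, 0, 0, 0, -1, 0, 0, 0, 0, -1, 0, 0, 0, -0.15, -1, 0, 0, 0, -0.3, -1, 0, 0, 0, -0.45, -1, 0, 0, 0, -0.6, -1, 0, 0, 0, -0.75, -1, 0, 0, 0, -0.89, -1]

```text
clock: 14.15
eef_pos: [0.5977, -0.1359, 0.1358]
eef_rot: [179.9, -0.8, -34.8]
ft_force: [6.3, -18.3, -14.8]
grip_width: 0.559
finger_force: 143.1
```

```bash
python3 - <<'E'
from h import *
np.set_printoptions(precision=3,suppress=True)
s=ctrl.read_state();print(s['eef_pos'],s['ft_torque'],s['finger_force'])
E
python3 crown.py
```

```text
[ 0.598 -0.136  0.136] [-0.281 -2.659  2.136] 143.1102171882057
side 155 n pct [0.0107 0.0249 0.031  0.0368 0.0436 0.0481] top centre u,ey [ 0.0047 -0.0079  0.0359] bbox [-0.0268 -0.0314] [0.0254 0.025 ]
top 82 n pct [0.0099 0.0273 0.0312 0.0347 0.0377 0.0448] top centre u,ey [-0.0064 -0.0035  0.0338] bbox [-0.026  -0.0338] [0.0088 0.0125]
[ 0.5979 -0.136   0.1357]
```

>>> arm_command:
  rows: [0, 0, 0, 0, 0.6, 0, 0, 0, 0.15, 0.6, 0, 0, 0, 0.3, 0.6, 0, 0, 0, 0.45, 0.6, 0, 0, 0, 0.6, 0.6, 0, 0, 0, 0.75, 0.6, 0, 0, 0, 0.89, 0.6, 0, 0, 0, 0.89, -1]

```text
clock: 14.97
eef_pos: [0.5933, -0.1304, 0.1371]
eef_rot: [-180.0, -0.0, 5.4]
ft_force: [0.8, -0.4, -0.7]
grip_width: 0.676
finger_force: 0.0
```

>>> arm_command:
  rows: [0, 0, 0, 0, -1, 0, 0, 0, 0, -1, 0, 0, 0, -0.15, -1, 0, 0, 0, -0.3, -1, 0, 0, 0, -0.45, -1]

```text
clock: 15.38
eef_pos: [0.5955, -0.1327, 0.1374]
eef_rot: [179.8, -0.4, -15.2]
ft_force: [5.6, -9.3, -7.4]
grip_width: 0.571
finger_force: 64.4
```

```bash
cat > st.py <<'E'
from h import *
np.set_printoptions(precision=3,suppress=True)
s=ctrl.read_state();print(s['eef_pos'],s['eef_rot'],s['ft_force'],s['ft_torque'],s['finger_force'],s['grip_width'])
E
python3 st.py
```

```text
[ 0.595 -0.133  0.137] [179.828  -0.366 -15.215] [ 5.579 -9.291 -7.358] [-0.102 -1.428  1.228] 64.3698737968225 0.5705686519382923
```

>>> arm_command:
  rows: [0, 0, 0, -0.15, -1, 0, 0, 0, -0.3, -1, 0, 0, 0, -0.44, -1]

```text
clock: 15.63
eef_pos: [0.5989, -0.1368, 0.1361]
eef_rot: [179.8, -0.9, -34.8]
ft_force: [17.0, -28.1, -37.2]
grip_width: 0.57
finger_force: 110.0
```

```bash
python3 st.py
```

```text
[ 0.599 -0.137  0.136] [179.847  -0.936 -34.795] [ 17.008 -28.076 -37.236] [-1.313 -5.156  1.961] 109.96827757568099 0.5698305055839231
```

>>> arm_command:
  rows: [0, 0, 0, 0, 0.6, 0, 0, 0, 0, 1, 0, 0, 0.03, 0.3, 1, 0, 0, 0.07, 0.45, 1, 0, 0, 0.12, 0.6, 1, 0, 0, 0.15, 0.75, 1, 0, 0, 0.15, 0.89, 1, 0, 0, 0.15, 0.89, 1]

```text
clock: 16.3
eef_pos: [0.5939, -0.1302, 0.2598]
eef_rot: [179.9, -0.2, 5.6]
ft_force: [-0.1, 0.5, -0.7]
grip_width: 0.996
finger_force: 0.0
```

```bash
python3 st.py; sed -i 's/.t3.png./"t4.png"/' crown.py; python3 crown.py
```

```text
[ 0.594 -0.13   0.26 ] [179.929  -0.239   5.597] [-0.108  0.519 -0.655] [ 0.058 -0.008  0.002] 0.0 0.9962914686312155
side 92 n pct [0.0105 0.0247 0.0303 0.0328 0.0337 0.0349] top centre u,ey [-0.0088  0.0006  0.0319] bbox [-0.0242 -0.0161] [0.005  0.0153]
top 94 n pct [0.0108 0.0231 0.0305 0.0335 0.0354 0.0384] top centre u,ey [-0.0076  0.0003  0.0327] bbox [-0.0224 -0.0152] [0.0073 0.0132]
[ 0.5929 -0.1299  0.2576]
```

View pics/t4.png

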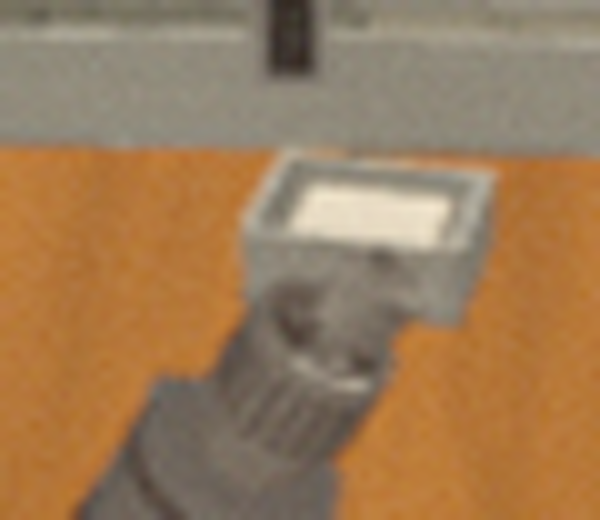

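>>> arm_command:
  rows: [0, 0, -0.05, 0, 1, 0, 0, -0.1, 0, 1, 0, 0, -0.14, 0, 1, 0, 0, -0.154, 0, 1, 0, 0, -0.154, 0, -1, 0, 0, -0.154, 0, -1, 0, 0, -0.154, 0, -1, 0, 0, -0.154, 0, -1]

```text
clock: 17.12
eef_pos: [0.5947, -0.1309, 0.1367]
eef_rot: [179.9, -0.2, 5.3]
ft_force: [-1.1, 1.6, 3.8]
grip_width: 0.586
finger_force: 60.5
```

```bash
python3 st.py
```

```text
[ 0.595 -0.131  0.137] [179.895  -0.234   5.295] [-1.121  1.63   3.824] [-0.466  0.095 -0.542] 60.48879792847497 0.5856651303078865
```

>>> arm_command:
  rows: [0, 0, 0, 0, -1, 0, 0, 0, -0.12, -1, 0, 0, 0, -0.24, -1, 0, 0, 0, -0.24, -1]

```text
clock: 17.45
eef_pos: [0.5972, -0.1319, 0.1359]
eef_rot: [179.9, -0.6, -5.6]
ft_force: [4.5, -1.6, -0.8]
grip_width: 0.562
finger_force: 63.6
```

```bash
python3 st.py
```

```text
[ 0.597 -0.132  0.136] [179.857  -0.569  -5.582] [ 4.487 -1.637 -0.836] [-0.447 -0.93  -0.287] 63.6372604967255 0.5618735414957471
```

>>> arm_command:
  rows: [0, 0, 0, -0.12, -1, 0, 0, 0, -0.24, -1, 0, 0, 0, -0.36, -1, 0, 0, 0, -0.46, -1, 0, 0, 0, -0.46, -1]

```text
clock: 17.87
eef_pos: [0.5965, -0.1343, 0.1368]
eef_rot: [179.9, -0.6, -26.0]
ft_force: [0.0, -11.9, 2.0]
grip_width: 0.554
finger_force: 109.2
```

```bash
python3 st.py
```

```text
[ 0.596 -0.134  0.137] [179.858  -0.599 -26.022] [  0.04  -11.885   2.046] [ 0.739 -1.03   1.357] 109.23280920367688 0.5539360038266903
```

>>> arm_command:
  rows: [0, 0, 0, 0, 0.6, 0, 0, 0, 0.15, 0.6, 0, 0, 0, 0.3, 0.6, 0, 0, 0, 0.45, 0.6, 0, 0, 0, 0.6, 0.6, 0, 0, 0, 0.7, 0.6, 0, 0, 0, 0.7, -1, 0, 0, 0, 0.7, -1]

```text
clock: 18.53
eef_pos: [0.5937, -0.1308, 0.1357]
eef_rot: [179.9, -0.1, 5.3]
ft_force: [-1.7, 1.1, 2.3]
grip_width: 0.598
finger_force: 61.3
```

>>> arm_command:
  rows: [0, 0, 0, 0, -1, 0, 0, 0, -0.15, -1, 0, 0, 0, -0.3, -1, 0, 0, 0, -0.45, -1, 0, 0, 0, -0.6, -1, 0, 0, 0, -0.7, -1, 0, 0, 0, -0.7, -1]

```text
clock: 19.12
eef_pos: [0.5974, -0.1345, 0.134]
eef_rot: [179.9, -0.6, -26.2]
ft_force: [6.2, -11.4, -9.7]
grip_width: 0.57
finger_force: 94.9
```

```bash
python3 st.py
```

```text
[ 0.597 -0.134  0.134] [179.867  -0.645 -26.239] [  6.208 -11.372  -9.699] [-0.069 -1.946  0.886] 94.93043148424476 0.5701671855595496
```

>>> arm_command:
  rows: [0, 0, 0, 0, 0.6, 0, 0, 0, 0.15, 0.6, 0, 0, 0, 0.3, 0.6, 0, 0, 0, 0.45, 0.6, 0, 0, 0, 0.6, 0.6, 0, 0, 0, 0.7, 0.6, 0, 0, 0, 0.7, -1, 0, 0, 0, 0.7, -1]

```text
clock: 19.78
eef_pos: [0.5933, -0.131, 0.1354]
eef_rot: [179.9, -0.0, 5.2]
ft_force: [-2.0, 1.3, 3.5]
grip_width: 0.591
finger_force: 60.0
```

>>> arm_command:
  rows: [0, 0, 0, 0, -1, 0, 0, 0, -0.15, -1, 0, 0, 0, -0.3, -1, 0, 0, 0, -0.45, -1, 0, 0, 0, -0.6, -1, 0, 0, 0, -0.7, -1, 0, 0, 0, -0.7, -1]

```text
clock: 20.37
eef_pos: [0.5967, -0.1344, 0.1355]
eef_rot: [179.9, -0.6, -26.1]
ft_force: [1.2, -15.6, 0.1]
grip_width: 0.562
finger_force: 111.7
```

```bash
python3 st.py
```

```text
[ 0.597 -0.134  0.135] [179.869  -0.588 -26.07 ] [  1.207 -15.63    0.065] [ 1.891 -1.981  2.683] 111.73730032984167 0.5620791552817529
```

>>> arm_command:
  rows: [0, 0, 0, 0, 0.6, 0, 0, 0, 0.15, 0.6, 0, 0, 0, 0.3, 0.6, 0, 0, 0, 0.45, 0.6, 0, 0, 0, 0.6, 0.6, 0, 0, 0, 0.7, 0.6, 0, 0, 0, 0.7, -1, 0, 0, 0, 0.7, -1]

```text
clock: 21.03
eef_pos: [0.5932, -0.1309, 0.135]
eef_rot: [179.9, -0.0, 5.2]
ft_force: [-0.9, 1.1, 1.2]
grip_width: 0.593
finger_force: 61.8
```

>>> arm_command:
  rows: [0, 0, 0, 0, -1, 0, 0, 0, -0.15, -1, 0, 0, 0, -0.3, -1, 0, 0, 0, -0.4, -1]

```text
clock: 21.37
eef_pos: [0.5947, -0.1321, 0.1344]
eef_rot: [179.8, -0.3, -12.9]
ft_force: [1.7, -7.2, -3.6]
grip_width: 0.573
finger_force: 62.9
```

```bash
python3 st.py
```

```text
[ 0.595 -0.132  0.134] [179.839  -0.25  -12.89 ] [ 1.731 -7.223 -3.632] [-0.213 -1.02   1.205] 62.92373472824693 0.5733006980849383
```

>>> arm_command:
  rows: [0, 0, 0, -0.15, -1, 0, 0, 0, -0.3, -1, 0, 0, 0, -0.3, -1]

```text
clock: 21.62
eef_pos: [0.5976, -0.1345, 0.1334]
eef_rot: [179.9, -0.6, -26.2]
ft_force: [7.3, -13.7, -9.1]
grip_width: 0.58
finger_force: 95.0
```

```bash
python3 st.py
```

```text
[ 0.598 -0.135  0.133] [179.869  -0.642 -26.206] [  7.266 -13.723  -9.076] [ 0.39  -2.262  1.776] 94.98341272585094 0.5800728006823398
```

>>> arm_command:
  rows: [0, 0, 0, 0, 0.6, 0, 0, 0, 0.15, 0.6, 0, 0, 0, 0.3, 0.6, 0, 0, 0, 0.45, 0.6, 0, 0, 0, 0.6, 0.6, 0, 0, 0, 0.7, 0.6, 0, 0, 0, 0.7, -1, 0, 0, 0, 0.7, -1]

```text
clock: 22.28
eef_pos: [0.5932, -0.1309, 0.1346]
eef_rot: [179.9, -0.0, 5.1]
ft_force: [-0.9, 0.7, 0.3]
grip_width: 0.589
finger_force: 62.0
```

>>> arm_command:
  rows: [0, 0, 0, 0, -1, 0, 0, 0, -0.15, -1, 0, 0, 0, -0.3, -1, 0, 0, 0, -0.4, -1]

```text
clock: 22.62
eef_pos: [0.5927, -0.1316, 0.1351]
eef_rot: [179.8, -0.0, -12.8]
ft_force: [-0.8, -5.7, 0.8]
grip_width: 0.564
finger_force: 62.4
```

```bash
python3 st.py
```

```text
[ 0.593 -0.132  0.135] [179.834  -0.018 -12.848] [-0.832 -5.703  0.788] [0.048 0.043 1.312] 62.38550405949354 0.5638950619301565
```

>>> arm_command:
  rows: [0, 0, 0, -0.15, -1, 0, 0, 0, -0.3, -1, 0, 0, 0, -0.3, -1]

```text
clock: 22.87
eef_pos: [0.5948, -0.1333, 0.1338]
eef_rot: [179.9, -0.3, -26.1]
ft_force: [-0.4, -11.5, -3.7]
grip_width: 0.563
finger_force: 115.9
```

```bash
python3 st.py
```

```text
[ 0.595 -0.133  0.134] [179.859  -0.305 -26.102] [ -0.419 -11.477  -3.71 ] [ 1.253 -1.548  2.337] 115.85794362537854 0.5626061198156833
```

>>> arm_command:
  rows: [0, 0, 0, 0, 0.6, 0, 0, 0, 0.15, 0.6, 0, 0, 0, 0.3, 0.6, 0, 0, 0, 0.45, 0.6, 0, 0, 0, 0.6, 0.6, 0, 0, 0, 0.7, 0.6, 0, 0, 0, 0.7, -1, 0, 0, 0, 0.7, -1]

```text
clock: 23.53
eef_pos: [0.5932, -0.1309, 0.1346]
eef_rot: [179.9, -0.0, 5.2]
ft_force: [-0.6, 1.1, 0.1]
grip_width: 0.59
finger_force: 62.0
```

>>> arm_command:
  rows: [0, 0, 0, -0.15, -1, 0, 0, 0, -0.3, -1, 0, 0, 0, -0.45, -1, 0, 0, 0, -0.6, -1, 0, 0, 0, -0.75, -1, 0, 0, 0, -0.85, -1, 0, 0, 0, -0.85, -1]

```text
clock: 24.12
eef_pos: [0.5946, -0.1339, 0.1345]
eef_rot: [179.8, -0.4, -33.0]
ft_force: [-0.4, -9.7, -0.4]
grip_width: 0.562
finger_force: 154.4
```

```bash
python3 st.py
```

```text
[ 0.595 -0.134  0.135] [179.797  -0.353 -32.999] [-0.385 -9.652 -0.403] [-0.375 -0.688  1.08 ] 154.40775989700342 0.5621840009417992
```

>>> arm_command:
  rows: [0, 0, 0, 0, 0.6, 0, 0, 0, 0.15, 0.6, 0, 0, 0, 0.3, 0.6, 0, 0, 0, 0.45, 0.6, 0, 0, 0, 0.6, 0.6, 0, 0, 0, 0.75, 0.6, 0, 0, 0, 0.85, -1, 0, 0, 0, 0.85, -1]

```text
clock: 24.78
eef_pos: [0.5933, -0.1309, 0.1347]
eef_rot: [179.9, -0.0, 5.3]
ft_force: [-1.5, 1.2, 1.3]
grip_width: 0.586
finger_force: 61.5
```

>>> arm_command:
  rows: [0, 0, 0, -0.15, -1, 0, 0, 0, -0.3, -1, 0, 0, 0, -0.45, -1, 0, 0, 0, -0.6, -1, 0, 0, 0, -0.75, -1, 0, 0, 0, -0.85, -1, 0, 0, 0, -0.85, -1]

```text
clock: 25.37
eef_pos: [0.5962, -0.135, 0.1367]
eef_rot: [179.8, -0.6, -33.1]
ft_force: [-0.0, -11.2, 7.2]
grip_width: 0.562
finger_force: 136.3
```

```bash
python3 st.py
```

```text
[ 0.596 -0.135  0.137] [179.83   -0.635 -33.055] [ -0.008 -11.202   7.172] [-0.607 -0.706  0.962] 136.3211725707606 0.5616003270737203
```

>>> arm_command:
  rows: [0, 0, 0, 0, 0.6, 0, 0, 0, 0, 1, 0, 0, 0.03, 0.15, 1, 0, 0, 0.07, 0.3, 1, 0, 0, 0.11, 0.44, 1, 0, 0, 0.13, 0.44, 1, 0, 0, 0.13, 0.44, 1]

```text
clock: 25.95
eef_pos: [0.5952, -0.1304, 0.2423]
eef_rot: [-180.0, -0.4, -13.2]
ft_force: [0.4, -0.6, 1.0]
grip_width: 1.0
finger_force: 0.0
```

```bash
python3 st.py;  cat > axis.py <<'E'
from dr import *
ex,ey,n=frame(-12.6);u=np.cross(ey,n);m=np.array([.587,-.130,.163]);X=[]
for c in('side','top'):
    im,d=cams.snapshot(c);np.savez(c+'9.npz',im=im,d=d);A=cloud(c,np.ones(d.shape,bool),d);L=np.c_[(A-m)@u,(A-m)@ey,(A-m)@n]
    Q=L[(np.hypot(L[:,0],L[:,1])<.03)&(L[:,2]>.008)&(L[:,2]<.028)&(A[:,2]<.2)]
    S=L[(np.hypot(L[:,0],L[:,1])<.036)&(L[:,2]<-.004)&(L[:,2]>-.034)]
    f=lambda P,R:least_squares(lambda p:np.hypot(P[:,0]-p[0],P[:,1]-p[1])-R,[0,0],loss='soft_l1',f_scale=.002).x
    print(c,len(Q),'crown',f(Q,.014),'sleeve',f(S,.025))
    if c=='side': save(cv2.resize(im[128:180,210:270],None,fx=10,fy=10,interpolation=cv2.INTER_CUBIC),'t5.png')
E
python3 axis.py
```

```text
[ 0.595 -0.13   0.242] [-179.992   -0.431  -13.207] [ 0.409 -0.573  0.992] [-0.053 -0.025  0.03 ] 0.0 1.000362800429632
side 59 crown [-0.0052 -0.0004] sleeve [-0.0048 -0.0008]
top 58 crown [-0.0012  0.0008] sleeve [-0.0032 -0.0034]
```

View pics/t5.png

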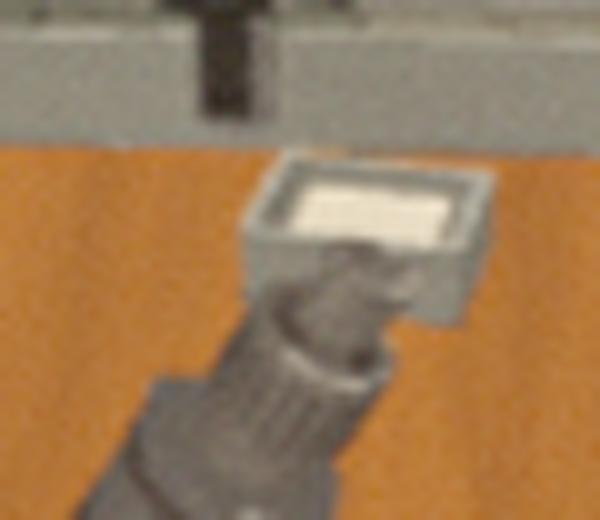

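>>> arm_command:
  rows: [-0.0265, 0.004, -0.04, 0, 1, -0.0265, 0.004, -0.08, 0, 0, -0.0265, 0.004, -0.09, 0, 0, -0.0265, 0.004, -0.09, 0, -1, -0.0265, 0.004, -0.09, 0, -1, -0.0265, 0.004, -0.09, 0, -1, -0.0265, 0.004, -0.09, 0, -1]

```text
clock: 26.63
eef_pos: [0.5733, -0.1274, 0.167]
eef_rot: [-180.0, -0.1, -13.1]
ft_force: [0.2, 0.9, -1.5]
grip_width: 0.308
finger_force: 59.3
```

```bash
python3 st.py
```

```text
[ 0.573 -0.127  0.167] [-179.987   -0.138  -13.078] [ 0.197  0.886 -1.545] [ 0.07  -0.09   0.011] 59.301756620407104 0.3076500067189308
```

>>> arm_command:
  rows: [0, 0.004, 0, 0, -1, 0, 0.008, 0, 0, -1, 0, 0.008, 0, 0, -1]

```text
clock: 26.88
eef_pos: [0.5734, -0.127, 0.167]
eef_rot: [179.3, -0.3, -13.0]
ft_force: [0.3, -13.6, -4.6]
grip_width: 0.31
finger_force: 59.8
```

>>> arm_command:
  rows: [0, -0.008, 0, 0, -1, 0, -0.016, 0, 0, -1, 0, -0.016, 0, 0, -1]

```text
clock: 27.13
eef_pos: [0.5732, -0.1278, 0.167]
eef_rot: [-179.2, -0.0, -13.2]
ft_force: [2.6, 13.2, 2.1]
grip_width: 0.305
finger_force: 60.9
```

>>> arm_command:
  rows: [0, 0.008, 0, 0, -1, 0, 0.008, 0.006, 0, -1, 0, 0.008, 0.006, 0, -1]

```text
clock: 27.38
eef_pos: [0.5732, -0.1273, 0.1677]
eef_rot: [-180.0, -0.0, -13.1]
ft_force: [8.0, -1.7, -19.2]
grip_width: 0.306
finger_force: 63.4
```

>>> arm_command:
  rows: [0, 0, -0.006, 0, -1, 0, 0, -0.006, 0, 1, 0, 0, -0.006, 0, 1, 0, 0, 0.04, 0, 1, 0, 0, 0.08, 0.1, 1, 0.025, -0.004, 0.08, 0.25, 1, 0.025, -0.004, 0.08, 0.41, 1, 0.025, -0.004, 0.08, 0.41, 1]

```text
clock: 28.05
eef_pos: [0.5928, -0.1307, 0.2359]
eef_rot: [179.9, -0.1, 5.5]
ft_force: [0.3, -0.4, -0.6]
grip_width: 1.005
finger_force: 0.0
```

>>> arm_command:
  rows: [0, 0, -0.05, 0, 1, 0, 0, -0.09, 0, 1, 0, 0, -0.115, 0, 1, 0, 0, -0.122, 0, 1, 0, 0, -0.122, 0, -1, 0, 0, -0.122, 0, -1, 0, 0, -0.122, 0, -1, 0, 0, -0.122, 0, -1]

```text
clock: 28.72
eef_pos: [0.5932, -0.1306, 0.1397]
eef_rot: [179.9, -0.2, 5.3]
ft_force: [-0.6, 3.3, 2.8]
grip_width: 0.578
finger_force: 61.0
```

>>> arm_command:
  rows: [0, 0, 0, 0, -1, 0, 0, 0, -0.15, -1, 0, 0, 0, -0.3, -1, 0, 0, 0, -0.45, -1, 0, 0, 0, -0.6, -1, 0, 0, 0, -0.7, -1, 0, 0, 0, -0.7, -1]

```text
clock: 29.3
eef_pos: [0.5949, -0.1336, 0.139]
eef_rot: [179.9, -0.5, -26.0]
ft_force: [1.1, -8.9, -0.2]
grip_width: 0.563
finger_force: 97.5
```

>>> arm_command:
  rows: [0, 0, 0, 0, 0.6, 0, 0, 0, 0.15, 0.6, 0, 0, 0, 0.3, 0.6, 0, 0, 0, 0.45, 0.6, 0, 0, 0, 0.6, 0.6, 0, 0, 0, 0.7, 0.6, 0, 0, 0, 0.7, -1, 0, 0, 0, 0.7, -1]

```text
clock: 29.97
eef_pos: [0.5924, -0.1307, 0.1386]
eef_rot: [179.9, -0.1, 5.2]
ft_force: [-0.9, 1.3, -0.5]
grip_width: 0.581
finger_force: 61.6
```

>>> arm_command:
  rows: [0, 0, 0, 0, -1, 0, 0, 0, -0.15, -1, 0, 0, 0, -0.3, -1, 0, 0, 0, -0.45, -1, 0, 0, 0, -0.6, -1, 0, 0, 0, -0.7, -1, 0, 0, 0, -0.7, -1]

```text
clock: 30.55
eef_pos: [0.5936, -0.133, 0.138]
eef_rot: [179.9, -0.3, -26.0]
ft_force: [-1.0, -9.5, -0.2]
grip_width: 0.56
finger_force: 103.6
```

>>> arm_command:
  rows: [0, 0, 0, 0, 0.6, 0, 0, 0, 0, 1, 0, 0, 0, 0, 1, 0, 0, 0.03, 0.15, 1, 0, 0, 0.07, 0.3, 1, 0, 0, 0.12, 0.3, 1, 0, 0, 0.15, 0.3, 1, 0, 0, 0.15, 0.3, 1]

```text
clock: 31.22
eef_pos: [0.5949, -0.1311, 0.2637]
eef_rot: [179.9, -0.7, -12.6]
ft_force: [1.8, -0.6, 0.3]
grip_width: 1.001
finger_force: 0.0
```

```bash
python3 st.py; python3 axis.py; python3 - <<'E'
from dr import *
# bystander check: depth change between start and now, side and top, away from arm/drill/wide bit
for c in('side','top'):
    a=np.load(c+'0.npz')['im'].astype(int);b=np.load(c+'9.npz')['im'].astype(int)
    for nm,P in(('marker',None),('tape',None),('core_stub',None),('spray',None),('spanner',None),('hammer',None),('tagbox',None),('bit_narrow',None),('bit_point',None)):
        r=finder.spot_in(nm,c);print(c,nm,[(round(x['score'],2),np.round(x['location']).astype(int).tolist()) for x in r[:1]])
E
```

```text
[ 0.595 -0.131  0.264] [179.941  -0.673 -12.636] [ 1.806 -0.604  0.251] [-0.015 -0.002 -0.027] 0.0 1.001098098112405
side 58 crown [-0.0055 -0.0003] sleeve [-0.0049 -0.0006]
top 55 crown [-0.0006  0.0002] sleeve [0.0014 0.0024]
side marker [(0.68, [294, 219])]
side tape [(0.82, [195, 221])]
side core_stub [(0.67, [278, 155])]
side spray [(0.81, [180, 305])]
side spanner [(0.78, [204, 269])]
side hammer [(0.75, [268, 355])]
side tagbox [(0.8, [247, 151])]
side bit_narrow [(0.52, [246, 261])]
side bit_point [(0.55, [244, 251])]
top marker []
top tape [(0.5, [247, 140])]
top core_stub [(0.62, [372, 217])]
top spray [(0.76, [145, 149])]
top spanner [(0.64, [198, 154])]
top hammer [(0.31, [295, 178])]
top tagbox [(0.63, [381, 180])]
top bit_narrow []
top bit_point [(0.69, [371, 216])]
```

```bash
python3 -c "
from plant import job
print(job.sign_off())"
```

```text
the job is handed in; nothing more can be done
None
```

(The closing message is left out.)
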